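Wedge the gear of the wooden gear toy tight with its tapered key

TASK

The big gear of the wooden toy is loose on its post: take the tapered key with the square head out of the rack, set it thin end down into the slot between gear hub and post, and tap or press its head down, a little at a time, until it sits tight under a firm push of about 15 N. Do not drive it harder than about 18 N or the wood splits, let go of it, and leave the two other pins in the rack and everything else on the shelf alone.

Things in the scene. Friction and masses are not known exactly. Their poses are not given: they have to be found in the camera images.
- toy: Wooden gear toy fixed on the shelf: base board 150 x 150 x 16 mm, upright 30 x 30 mm post, top 92 mm above the shelf, and round it a toothed gear 142 mm wide (rim's top 74 mm up) with a 36 mm tall hub, its flat top level with the post's. The key slot is the gap between post and hub. Origin: under the post's middle, at shelf height; x: towards the slot; z up.
- slot (a point): Middle of the slot's mouth, 92 mm above the shelf, 20 mm from the post's middle. x: from post across the gap to the hub's springy tongue (40 N/mm); y: along the gap (20 mm long); z up. Both walls lean in 1 mm per 16 mm of depth; below the hub 40 mm free down to the board. The gear sits differently each time: gap 8.5 to 12 mm at the mouth, its middle up to 0.9 mm off in x.
- key_head (a point): Tapered wooden key, 35 to 60 g: centre of its square head, 26 x 26 x 24 mm tall. z: from thin end to head; x: tapering direction; y: even width; half turns are alike. It hangs thin end down in one of the rack's openings, the head's underside on the rack's top, x and y within 0.1 rad of the rack's. The only square head in the rack.
- key_tip (a point): Middle of the key's thin end, 84 mm below the head's centre; same axes. Shank 72 mm long, 16 mm wide (y), in x 13.5 mm under the head, evenly down to 5 mm, then a nose 3.5 mm thick, 4 mm long. Meets both walls 32 to 60 mm deep, only the push tells; then the push grows, 15 N some 2 to 5 mm deeper. Friction then holds it. Bad: under 8 N left on the post, or ever over 22 N.
- rack: Wooden rack fixed on the shelf, 62 mm (x) x 208 mm (y), top 86 mm above the shelf; origin under its centre at shelf height. Three openings 20 x 20 mm in a row along y, 66 mm apart, the middle one at the centre, hold the key and two other pins; which is where differs.
- ball_pin: Wooden pin with a ball head, 28 mm wide, 100 mm long, round 12 mm shank; origin at its lower end; hangs in the rack and stays there.
- disc_pin: Wooden pin with a round mushroom head, 36 mm wide, 87 mm long, round 13 mm shank; origin at its lower end; hangs in the rack and stays there.
- cups_a: tower of three upturned plastic cups, 72 mm wide, 121 mm tall; origin under its centre on the shelf; not part of the job, to be left alone.
- cups_b: second such cup tower, 72 mm wide, 121 mm tall; origin under its centre on the shelf; not part of the job, to be left alone.
- cups_c: third such cup tower, 72 mm wide, 121 mm tall; origin under its centre on the shelf; not part of the job, to be left alone.
- whale: blue silicone bath whale, 105 x 62 x 62 mm; origin under its centre on the shelf; not part of the job, to be left alone.
- drill: wooden toy drill lying on its side, 150 x 145 x 44 mm; origin under its centre on the shelf; not part of the job, to be left alone.
- pot: aluminium toy pot with two side handles, 110 mm wide, 60 mm tall; origin under its centre on the shelf; not part of the job, to be left alone.
- small_gear: small spare wooden gear lying flat, 85 mm wide, 30 mm tall; origin under its centre on the shelf; not part of the job, to be left alone.
There are look-alikes about, which are no part of the job. What is shaped like the part that bears key_head but purple is not meant.

How it is judged:
At the end, for the whole second after the job is handed in: The key stands thin end down in the slot between hub and post (thin end 30 to 70 mm below the mouth and within 5 mm of the slot's middle, leaning less than 0.12 rad, flat faces within 0.2 rad of the slot's walls), at rest, wedged so that it still bears on the post with more than 8 N by itself (contact force between key and toy above 8 N and z of key_tip in the frame of slot between -0.07 and -0.03 m and y of key_tip in the frame of slot between -0.005 and 0.005 m and x of key_tip in the frame of slot between -0.005 and 0.005 m and angle between key_head's own z axis and vertical below 0.12 rad and angle between the x axis of key_head and the x axis of slot, either way round below 0.2 rad and linear speed of key below 0.01 m/s); the robot touches nothing.
It fails at once if the key is driven so hard that the wood would split (over 22 N side force between key and post) (contact force between key and toy above 22 N).
It fails at once if a pin is pulled out of the rack (distance of any of ball_pin, disc_pin from where it was at the start of the episode above 0.03 m).
It fails at once if a cup tower, the whale, the drill, the pot or the small gear is shoved more than 30 mm (distance of any of cups_a, cups_b, cups_c, whale, drill, pot, small_gear from where it was at the start of the episode above 0.03 m).
It also fails if it takes over 58 s, if anything falls off the work surface, if the arm or the gripper's body presses on something with over 40 N, if the wrist force passes 120 N, or if a joint passes its speed limit or range.

ROBOT

A 6-joint arm with a two-finger parallel gripper is mounted at the origin on the work surface. World frame = base frame: x ahead of the robot, y to its left, z up, the work surface at z = 0. Lengths are in m, angles in rad, forces in N, time in s.
With the tool pointing down it reaches from about 0.375 to 0.975 m from the base axis. Payload 3.8 kg.
Tool frame: the origin (TCP) lies on the mounting face of the last link; the fingertips stand 173 mm ahead of it and the grasp point (between the pads) lies 155 mm ahead of it; z points along the fingers, y is the line along which they close (so a half turn about z gives the same grasp; the last joint's range is limited). The gripper opens to 85 mm and grips with 20 to 120 N. Pads are 22 mm wide; open, the fingers measure 114 mm over their backs; the gripper's body (76 mm by 85 mm) begins 54 mm behind the grasp point. The pads swing forward as they close: fully open they stand 13 mm farther back than shut.
Start: joints at [1.239, 0.264, 1.604, -0, 1.274, -0.037], TCP at [0.196, 0.646, 0.405] pointing down, gripper open.
Joint ranges: [-2.63, 2.63], [-0.94, 2.18], [0.31, 2.57], [-1.31, 4.45], [0, 2.66], [-2.55, 2.55]. Speed limits (rad/s): [2.57, 2.57, 3.14, 3.14, 3.14, 3.14].

INTERFACE

Orientations are given as a rotation vector (axis times angle).
In Python, from workcell import bot gives the robot as it stands.
- The arm moves only by the tool drive_tool, never from a script. Its argument "increments" is a list of rows, each an object with "delta_pos": the shift along the tool's x, y, z in mm, a list of three; "turn": the turn about the tool's z in rad; "jaw": the opening, from -1 (shut) to 1 (fully open). A call has 1 to 8 rows; each row shifts and turns the commanded pose from where the row before left it, along the tool's axes as they then stand; what a row does not reach is not made up. A row lasts 1/12 s, in which the tool goes at most 41.7 mm and 7.16 degrees, less where a joint would pass 70% of its speed; a pose out of reach is approached as far as the arm can. A call is refused whole if a number of a shift passes 41.7 or a number of a turn 0.125, either way. A call with a gripper value outside its range is refused whole. The fingers move at their own pace and stop on an object; "grip_force" is the grip in N (left out, the last holds). Time passes only in rows, so rows that do not move let the fingers close. It gives the time, the measured TCP pose, the force, the opening and the grip force at its end, in the units of the state.
- bot.read_state(): the state, without advancing time (a new reading comes with each control period).
- bot.read_camera(name): name is "scene" or "top" or "wrist"; returns a dict with "pixels" (400x640x3 uint8, red, green, blue), "fovy" (degrees; the focal length in pixels is half the picture's height over the tangent of half this angle, whatever the lens; pixels are square), "cx", "cy" (the principal point, pixels), "camera_from_world" (4x4, takes a point from world to camera coordinates); the wrist camera has in their place "hand_eye" (4x4, takes a point from camera to tool coordinates, whose origin is the TCP and whose axes are the flange's). Camera axes: x right, y down, z forward; pixel columns grow to the right and rows downward; lengths in m; the calibration is good to about 2 mm. A picture is of the moment at which its call begins: read the wrist's pose just before it. There is no depth.
- bot.finish_job(): hands the job in; it is judged then, once.
The state is a dict: "time": time; "q": joint angles; "joint_vel": joint speeds; "joint_torque": joint torques, N m; "tool_pos": TCP position; "tcp_rot": TCP orientation; "wrist_force": force on the tool from outside, world axes, zero at the start; "torque": the same for the moment, N m; "width": opening from 0.0 (shut) to 1.0 (fully open); "grip_force": force on a finger pad.
Only numpy, scipy, OpenCV 4.12 (cv2) and the standard library are available. Lean on these libraries where they do the work, as an engineer would, in place of code of your own. Each camera call takes 0.05 s, during which the arm holds its last target. There are 200 camera calls.

## Working session

There is one attempt and no reset: what is moved stays moved. The work goes in short steps, Python scripts to look and compute and a tool call to move; the robot and the scene stay as the last step left them, time stands still between calls to the robot, and variables do not carry over. Pictures are saved under pics/ and viewed, at most 10 in all, crops included, and the job is handed in when it is done.

Besides the shell and the picture viewer there is one more tool, called after ">>>" as a command line: name --argument value ..., lists and objects as JSON in quotes. drive_tool: Moves the arm, as the interface text tells. Its arguments: {"type":"object","properties":{"increments":{"type":"array"},"grip_force":{"type":"number"}},"required":["increments"]}

```bash
mkdir -p pics; cat > h.py <<'E'
import numpy as np, cv2
from scipy.spatial.transform import Rotation as R
from workcell import bot
def cam(name,fn=None):
    s=bot.read_state(); c=bot.read_camera(name); p=c["pixels"]; h,w=p.shape[:2]
    f=h/2/np.tan(np.radians(c["fovy"])/2); K=np.array([[f,0,c["cx"]],[0,f,c["cy"]],[0,0,1]])
    if "hand_eye" in c:
        T=np.eye(4);T[:3,:3]=R.from_rotvec(s["tcp_rot"]).as_matrix();T[:3,3]=s["tool_pos"];W=T@np.array(c["hand_eye"])
    else: W=np.linalg.inv(np.array(c["camera_from_world"]))
    if fn: cv2.imwrite(fn,p[:,:,::-1])
    np.savez('last_'+name,p=p,K=K,W=W)
    return p,K,W
def load(name):
    d=np.load('last_'+name+'.npz'); return d['p'],d['K'],d['W']
def ray(K,W,u,v):
    d=W[:3,:3]@np.linalg.solve(K,[u,v,1.]); return W[:3,3],d
def onz(K,W,u,v,z):
    o,d=ray(K,W,u,v); return o+d*(z-o[2])/d[2]
def proj(K,W,P):
    q=np.linalg.inv(W)@np.append(P,1); q=K@q[:3]; return q[:2]/q[2]
E
python3 - <<'E'
from h import *
a,K,W=cam("top","pics/top.png");print(K,W.round(3))
b,K,W=cam("scene","pics/scene.png");print(W.round(3))
s=bot.read_state();print(s)
E
```

```text
[[383.0552402    0.         324.82079425]
 [  0.         383.0552402  198.950138  ]
 [  0.           0.           1.        ]] [[ 0.019 -0.998  0.057  0.526]
 [-1.    -0.02  -0.019  0.005]
 [ 0.02  -0.057 -0.998  1.268]
 [ 0.     0.     0.     1.   ]]
[[ 0.733  0.571 -0.37   0.919]
 [ 0.68  -0.618  0.395 -0.371]
 [-0.003 -0.541 -0.841  0.89 ]
 [ 0.     0.     0.     1.   ]]
{'time': 0.1, 'q': array([ 1.23907872e+00,  2.64704578e-01,  1.60525933e+00, -1.27816831e-05,
        1.27366578e+00, -3.69141356e-02]), 'joint_vel': array([-0.00168048, -0.00159411, -0.00155033,  0.00023904, -0.00160151,
        0.00023061]), 'joint_torque': array([ 2.68878794e-04, -5.16711903e+01, -3.68587303e+01,  6.26492010e-05,
        6.40660117e-03,  3.97393410e-05]), 'tool_pos': array([0.19603571, 0.64558662, 0.40345628]), 'tcp_rot': array([-0.46134201, -3.10716718,  0.00314872]), 'wrist_force': array([ 0.33482046, -0.5080429 , -0.34492137]), 'torque': array([-0.0541655 ,  0.02769162,  0.00813609]), 'grip_force': 0.0, 'width': 1.0029122970060527}
```

View pics/top.png

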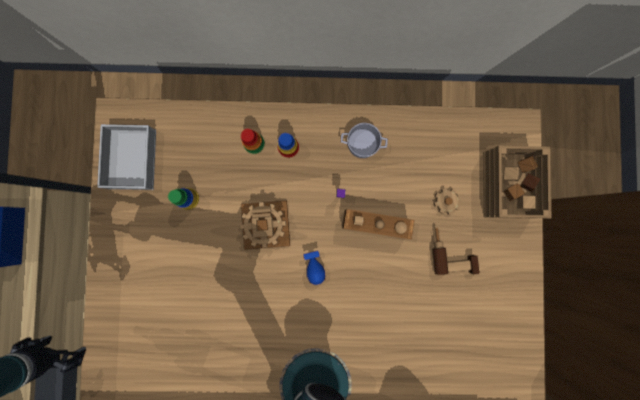

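View pics/scene.png

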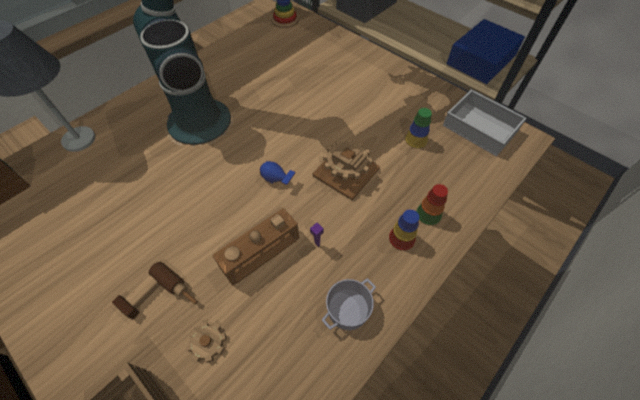

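Top view: the rack is around (378,222), with the square key head at about (359,220), the end nearer the toy. The toy gear is at (265,224) and the purple decoy at (341,193). The scene view agrees, with the square head at (278,222).

```bash
python3 - <<'E'
from h import *
p,K,W=load("top")
for n,u,v,z in [("key",359,220,.11),("toy",264,224,.092),("ballmid",379,224,.11),("disc",400,228,.1),("decoy",341,193,.1)]: print(n,onz(K,W,u,v,z).round(3))
s=bot.read_state();M=R.from_rotvec(s["tcp_rot"]).as_matrix();print(M.round(3))
c=bot.read_camera("wrist");print(np.array(c["hand_eye"]).round(3),c["fovy"])
cv2.imwrite("pics/topz.png",cv2.resize(p[160:270,230:430,::-1],None,fx=4,fy=4,interpolation=cv2.INTER_CUBIC))
E
```

```text
key [ 0.53  -0.122  0.11 ]
toy [0.513 0.167 0.092]
ballmid [ 0.519 -0.183  0.11 ]
disc [ 0.508 -0.249  0.1  ]
decoy [ 0.612 -0.066  0.1  ]
[[-0.957  0.291 -0.001]
 [ 0.291  0.957 -0.002]
 [ 0.    -0.002 -1.   ]]
[[ 0.001 -0.95  -0.312  0.08 ]
 [ 1.     0.001 -0.    -0.001]
 [ 0.001 -0.312  0.95   0.031]
 [ 0.     0.     0.     1.   ]] 70.06338439728252
```

View pics/topz.png

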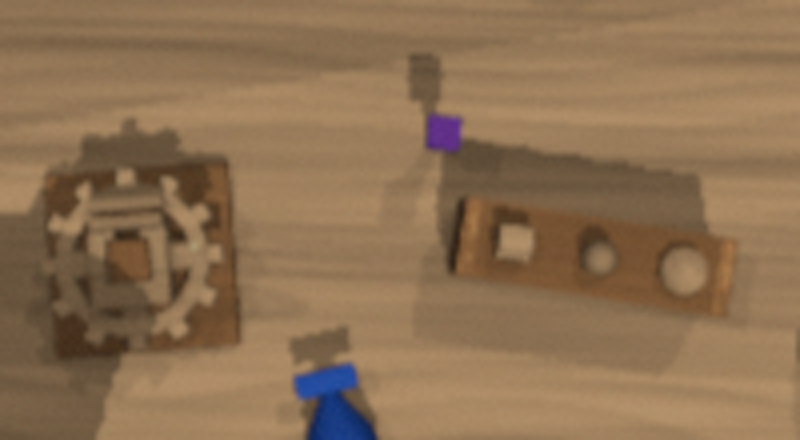

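The view shows the slot as bars on the far (+x) side of the post at about (127,215), and the key head at (515,243). I'll move above the toy for a wrist view.

>>> drive_tool --increments '[{"delta_pos": [-27.7, -22.9, 0], "turn": 0, "jaw": 1}, {"delta_pos": [-27.7, -22.9, 0], "turn": 0, "jaw": 1}, {"delta_pos": [-27.7, -22.9, 0], "turn": 0, "jaw": 1}, {"delta_pos": [-27.7, -22.9, 0], "turn": 0, "jaw": 1}, {"delta_pos": [-27.7, -22.9, 0], "turn": 0, "jaw": 1}, {"delta_pos": [-27.7, -22.9, 0], "turn": 0, "jaw": 1}, {"delta_pos": [-27.7, -22.9, 0], "turn": 0, "jaw": 1}, {"delta_pos": [-27.7, -22.9, 0], "turn": 0, "jaw": 1}]'

```text
time: 0.82
tool_pos: [0.3554, 0.4045, 0.4044]
tcp_rot: [-0.461, -3.107, 0.0]
wrist_force: [0.5, -0.2, -0.6]
width: 1.002
grip_force: 0.0
```

>>> drive_tool --increments '[{"delta_pos": [-27.7, -22.9, 4], "turn": 0, "jaw": 1}, {"delta_pos": [-27.7, -22.9, 4], "turn": 0, "jaw": 1}, {"delta_pos": [-27.7, -22.9, 4], "turn": 0, "jaw": 1}, {"delta_pos": [-27.7, -22.9, 4], "turn": 0, "jaw": 1}, {"delta_pos": [-27.7, -22.9, 4], "turn": 0, "jaw": 1}, {"delta_pos": [-27.7, -22.9, 4], "turn": 0, "jaw": 1}, {"delta_pos": [-27.7, -22.9, 4], "turn": 0, "jaw": 1}, {"delta_pos": [-27.7, -22.9, 4], "turn": 0, "jaw": 1}]'

```text
time: 1.48
tool_pos: [0.5142, 0.1648, 0.3723]
tcp_rot: [-0.462, -3.107, 0.0]
wrist_force: [-0.3, 0.6, -0.3]
width: 1.0
grip_force: 0.0
```

>>> drive_tool --increments '[{"delta_pos": [0, 0, 0], "turn": 0, "jaw": 1}, {"delta_pos": [0, 0, 0], "turn": 0, "jaw": 1}, {"delta_pos": [0, 0, 0], "turn": 0, "jaw": 1}]'

```text
time: 1.73
tool_pos: [0.5136, 0.1664, 0.3723]
tcp_rot: [-0.463, -3.106, -0.0]
wrist_force: [0.2, 1.4, 0.2]
width: 1.002
grip_force: 0.0
```

```bash
python3 - <<'E'
from h import *
cam("wrist","pics/w1.png");s=bot.read_state();print(s['tool_pos'],s['tcp_rot'],s['q'],s['wrist_force'],s['time'])
p,K,W=load("wrist");print(W.round(3))
E
```

```text
[0.5133351  0.16697637 0.37251521] [-4.60985129e-01 -3.10685383e+00 -3.29537231e-04] [ 2.68182441e-01  3.17446435e-02  1.92937538e+00  5.24014435e-04
  1.18105151e+00 -1.00820889e+00] [0.43250233 0.89717497 0.35572918] 1.7833
[[ 0.29   0.909  0.297  0.437]
 [ 0.957 -0.276 -0.091  0.189]
 [-0.001  0.311 -0.95   0.341]
 [ 0.     0.     0.     1.   ]]
```

View pics/w1.png

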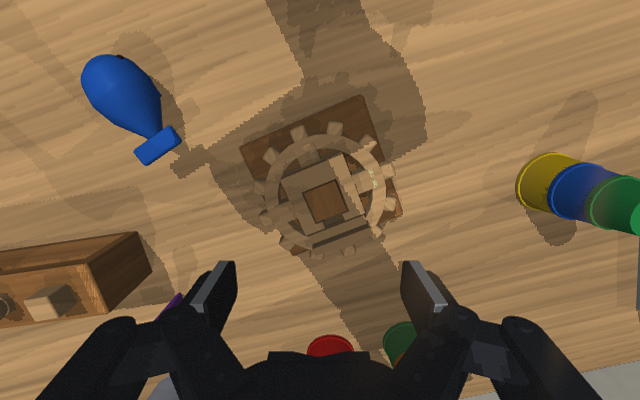

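The wrist view has the toy at the centre, the post at (325,201) and a dark slit at about (340,235). The key's square head is at (48,303). I'll zoom in.

```bash
python3 - <<'E'
from h import *
p,K,W=load("wrist")
cv2.imwrite("pics/w1z.png",cv2.resize(p[150:270,250:410,::-1],None,fx=5,fy=5,interpolation=cv2.INTER_CUBIC))
E
```

```text
(no output)
```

View pics/w1z.png

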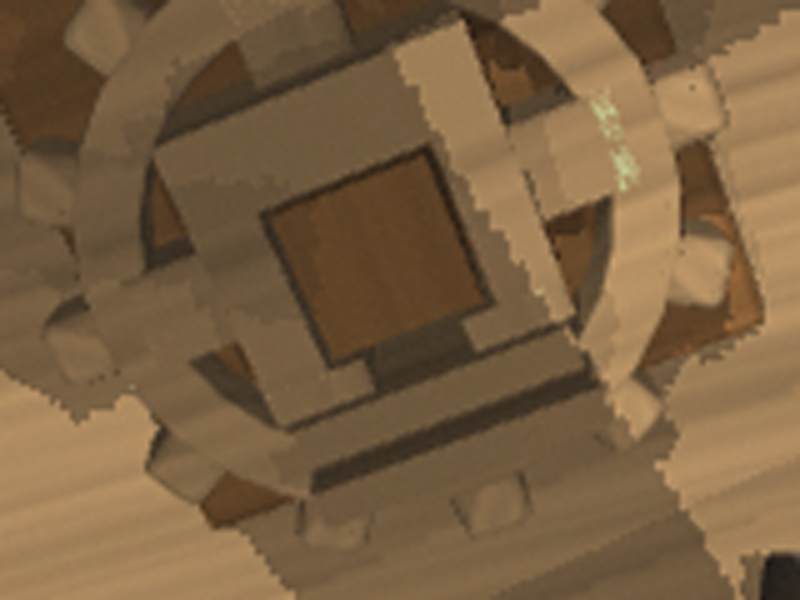

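```bash
python3 - <<'E'
from h import *
p,K,W=load("wrist")
f=lambda u,v:onz(K,W,250+(u+.5)/5-.5,150+(v+.5)/5-.5,.092)
c=np.array([f(*q) for q in [(262,213),(430,148),(492,303),(335,362)]])[:,:2]
print(c.round(4),np.linalg.norm(np.roll(c,-1,0)-c,axis=1))
m=c.mean(0);x=((c[2]+c[3])-(c[0]+c[1]));x/=np.linalg.norm(x);print("post",m,"xdir",x,np.arctan2(x[1],x[0]))
y=np.array([-x[1],x[0]])
for q in [(370,349),(465,315),(376,397),(478,360),(290,431),(575,325)]:
  d=f(*q)[:2]-m;print(q,d@x,d@y)
print("slot~",m+.02*x)
# rack/key head
k=onz(K,W,48,303,.11);print("key",k)
E
```

```text
[[0.4973 0.1547]
 [0.4946 0.187 ]
 [0.5261 0.19  ]
 [0.5288 0.1589]] [0.03247626 0.03156974 0.03128259 0.031731  ]
post [0.51170532 0.17266037] xdir [0.99351188 0.11372838] 0.113974978158446
(370, 349) 0.01562577463780948 -0.008601661193010578
(465, 315) 0.016429650373199888 0.010183279348055756
(376, 397) 0.0249769019625596 -0.011357371202201276
(478, 360) 0.025676930588973402 0.009086095780845528
(290, 431) 0.024907084517775832 -0.029111330384869235
(575, 325) 0.026365885387742212 0.028187913449872454
slot~ [0.53157556 0.17493494]
key [ 0.52695272 -0.11010666  0.11      ]
```

The slot is measured at about (0.531, 0.175) with x-yaw 0.114 and a gap of roughly 9 mm. Now over the key.

>>> drive_tool --increments '[{"delta_pos": [-12.1, -33.6, 0], "turn": 0, "jaw": 0.3}, {"delta_pos": [-12.1, -33.6, 0], "turn": 0, "jaw": 0.3}, {"delta_pos": [-12.1, -33.6, 0], "turn": 0, "jaw": 0.3}, {"delta_pos": [-12.1, -33.6, 0], "turn": 0, "jaw": 0.3}, {"delta_pos": [-12.1, -33.6, 0], "turn": 0, "jaw": 0.3}, {"delta_pos": [-12.1, -33.6, 0], "turn": 0, "jaw": 0.3}, {"delta_pos": [-12.1, -33.6, 0], "turn": 0, "jaw": 0.3}, {"delta_pos": [-12.1, -33.6, 0], "turn": 0, "jaw": 0.3}]'

```text
time: 2.45
tool_pos: [0.5282, -0.1187, 0.3731]
tcp_rot: [0.457, 3.107, 0.0]
wrist_force: [0.8, 0.9, 0.6]
width: 0.649
grip_force: 0.0
```

>>> drive_tool --increments '[{"delta_pos": [0, 0, 0], "turn": -0.06, "jaw": 0.3}, {"delta_pos": [0, 0, 0], "turn": -0.06, "jaw": 0.3}, {"delta_pos": [0, 0, 0], "turn": 0, "jaw": 0.3}, {"delta_pos": [0, 0, 0], "turn": 0, "jaw": 0.3}, {"delta_pos": [0, 0, 0], "turn": 0, "jaw": 0.3}]'

```text
time: 2.87
tool_pos: [0.5283, -0.1176, 0.3728]
tcp_rot: [0.273, 3.13, 0.0]
wrist_force: [0.2, 0.4, -0.8]
width: 0.648
grip_force: 0.0
```

```bash
python3 - <<'E'
from h import *
s=bot.read_state();p,K,W=cam("wrist");print(s['tool_pos'],s['tcp_rot'],s['q'],s['wrist_force'],s['width'])
u,v=proj(K,W,[s['tool_pos'][0],s['tool_pos'][1],.11]);print(u,v)
u0,v0=int(u)-100,int(v)-75
cv2.imwrite("pics/w2z.png",cv2.resize(p[v0:v0+150,u0:u0+200,::-1],None,fx=4,fy=4,interpolation=cv2.INTER_CUBIC));print(u0,v0)
E
```

```text
[ 0.52832322 -0.11757017  0.37279796] [2.73323373e-01 3.12953335e+00 1.03118725e-04] [-2.65016864e-01  3.40605970e-02  1.92644430e+00  9.78617276e-05
  1.18095530e+00 -1.66161891e+00] [ 0.23964383  0.38776752 -0.83560539] 0.6480135553964579
319.64315331315447 210.96679440794568
219 135
```

View pics/w2z.png

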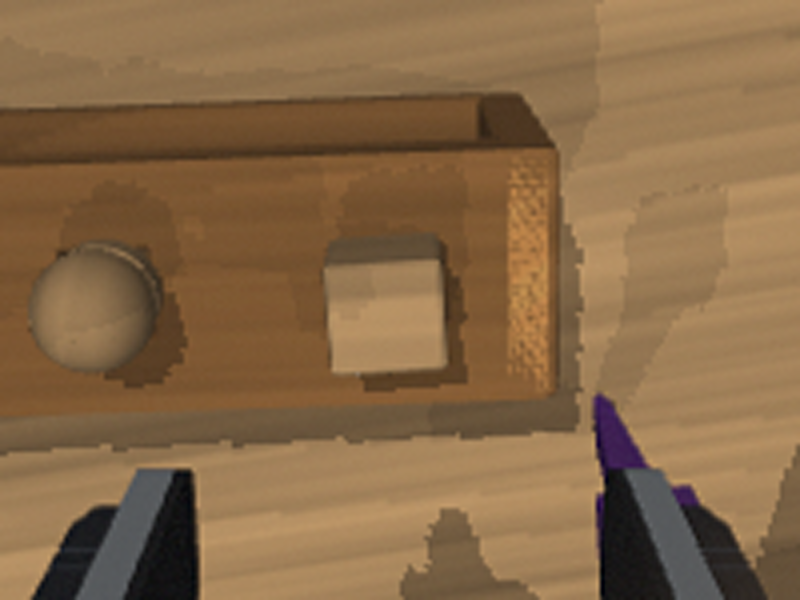

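The key head's top face is at corners (326,267), (442,260), (447,366), (331,375) in the zoom. The ball pin is at (95,305) and clear.

```bash
cat >> h.py <<'E'
def totool(d):
    M=R.from_rotvec(bot.read_state()["tcp_rot"]).as_matrix(); return M.T@np.append(d,0)
def yawT():
    M=R.from_rotvec(bot.read_state()["tcp_rot"]).as_matrix(); return np.arctan2(M[1,1],M[0,1])
E
python3 - <<'E'
from h import *
p,K,W=load("wrist")
c=np.array([onz(K,W,219+(u+.5)/4-.5,135+(v+.5)/4-.5,.110) for u,v in [(326,267),(442,260),(447,366),(331,375)]])[:,:2]
print(c.round(4),np.linalg.norm(np.roll(c,-1,0)-c,axis=1)); m=c.mean(0)
y=(c[1]+c[2]-c[0]-c[3]); x=c[2]+c[3]-c[0]-c[1]
print(m,"yaw y",np.arctan2(y[1],y[0]),"x+90",np.arctan2(x[1],x[0])+np.pi/2,"tool",yawT())
s=bot.read_state()['tool_pos'];print("tool move mm",totool(m-s[:2])*1000, s)
# rack top edges direction
q=[onz(K,W,219+u/4,135+v/4,.086) for u,v in [(0,163),(500,150),(0,415),(550,395)]]
for a,b in [(0,1),(2,3)]: d=q[b]-q[a];print(np.arctan2(d[1],d[0]))
E
```

```text
[[ 0.517  -0.1324]
 [ 0.5197 -0.1079]
 [ 0.5438 -0.1107]
 [ 0.5415 -0.1361]] [0.02467825 0.02423928 0.02549439 0.02478071]
[ 0.53047214 -0.12179496] yaw y 1.4712633966815338 x+90 1.4380825985476655 tool 1.3967306656172667
tool move mm [-2.81781099e+00 -3.70801788e+00  6.39988437e-05] [ 0.52833909 -0.11765496  0.37277494]
1.4241531858747511
1.437496092544001
```

>>> drive_tool --increments '[{"delta_pos": [-2.8, -3.7, 0], "turn": -0.058, "jaw": 0.2}, {"delta_pos": [0, 0, 30], "turn": 0, "jaw": 0.2}, {"delta_pos": [0, 0, 30], "turn": 0, "jaw": 0.2}, {"delta_pos": [0, 0, 20], "turn": 0, "jaw": 0.2}, {"delta_pos": [0, 0, 15], "turn": 0, "jaw": 0.2}, {"delta_pos": [0, 0, 8], "turn": 0, "jaw": 0.2}, {"delta_pos": [0, 0, 5.5], "turn": 0, "jaw": 0.2}, {"delta_pos": [0, 0, 0], "turn": 0, "jaw": 0.2}]'

```text
time: 3.58
tool_pos: [0.5302, -0.1224, 0.2634]
tcp_rot: [-0.183, -3.135, -0.0]
wrist_force: [0.4, 0.5, 0.8]
width: 0.598
grip_force: 0.0
```

>>> drive_tool --increments '[{"delta_pos": [0, 0, 0], "turn": 0, "jaw": -0.2}, {"delta_pos": [0, 0, 0], "turn": 0, "jaw": -0.5}, {"delta_pos": [0, 0, 0], "turn": 0, "jaw": -0.7}, {"delta_pos": [0, 0, 0], "turn": 0, "jaw": -0.7}, {"delta_pos": [0, 0, 0], "turn": 0, "jaw": -0.7}, {"delta_pos": [0, 0, 0], "turn": 0, "jaw": -0.7}]' --grip_force 50

```text
time: 4.08
tool_pos: [0.5312, -0.1231, 0.2658]
tcp_rot: [0.183, 3.133, -0.001]
wrist_force: [-0.2, 1.0, 5.8]
width: 0.291
grip_force: 50.2
```

>>> drive_tool --increments '[{"delta_pos": [0, 0, -5], "turn": 0, "jaw": -0.7}, {"delta_pos": [0, 0, -15], "turn": 0, "jaw": -0.7}, {"delta_pos": [0, 0, -25], "turn": 0, "jaw": -0.7}, {"delta_pos": [0, 0, -30], "turn": 0, "jaw": -0.7}, {"delta_pos": [0, 0, -30], "turn": 0, "jaw": -0.7}, {"delta_pos": [0, 0, -20], "turn": 0, "jaw": -0.7}, {"delta_pos": [0, 0, -5], "turn": 0, "jaw": -0.7}, {"delta_pos": [0, 0, 0], "turn": 0, "jaw": -0.7}]'

```text
time: 4.75
tool_pos: [0.5308, -0.1231, 0.3962]
tcp_rot: [0.183, 3.133, -0.001]
wrist_force: [-0.3, 0.1, -1.0]
width: 0.289
grip_force: 49.6
```

```bash
python3 - <<'E'
from h import *
s=bot.read_state();p,K,W=cam("wrist","pics/w3.png");print(s['tool_pos'],s['wrist_force'],s['width'],s['grip_force'],yawT())
print(totool(np.array([0.5313,.175])-s['tool_pos'][:2])*1000)
E
```

```text
[ 0.53077824 -0.12313061  0.39616493] [-0.34206236  0.1302382  -0.97675503] 0.28885276471728577 49.58304584026337 1.4539489075854812
[ 3.42383543e+01  2.96158514e+02 -5.87249907e-02]
```

View pics/w3.png

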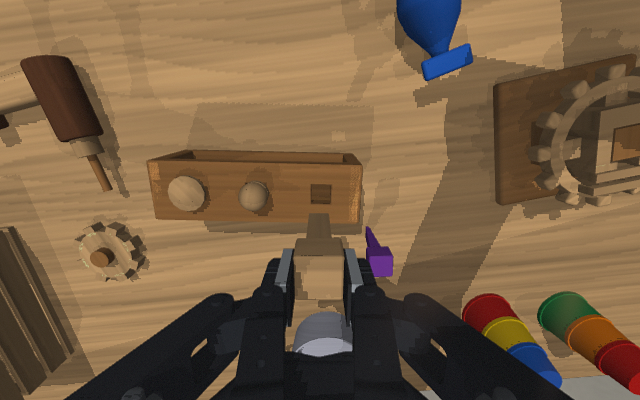

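The key is held straight between the pads and the other two pins are still in the rack. Carrying it to the slot.

>>> drive_tool --increments '[{"delta_pos": [3.4, 20, 0], "turn": 0, "jaw": -0.7}, {"delta_pos": [4.3, 36, 0], "turn": 0, "jaw": -0.7}, {"delta_pos": [4.3, 40, 0], "turn": 0, "jaw": -0.7}, {"delta_pos": [4.3, 40, 0], "turn": 0, "jaw": -0.7}, {"delta_pos": [4.3, 40, 0], "turn": 0, "jaw": -0.7}, {"delta_pos": [4.3, 40, 0], "turn": 0, "jaw": -0.7}, {"delta_pos": [4.3, 40, 0], "turn": 0, "jaw": -0.7}, {"delta_pos": [5, 40, 0], "turn": 0, "jaw": -0.7}]'

```text
time: 5.47
tool_pos: [0.5297, 0.1767, 0.391]
tcp_rot: [-0.183, -3.132, 0.003]
wrist_force: [-0.3, -0.3, 0.2]
width: 0.287
grip_force: 49.6
```

>>> drive_tool --increments '[{"delta_pos": [0, 0, 0], "turn": -0.058, "jaw": -0.7}, {"delta_pos": [0, 0, 10], "turn": -0.058, "jaw": -0.7}, {"delta_pos": [0, 0, 10], "turn": -0.058, "jaw": -0.7}, {"delta_pos": [0, 0, 5], "turn": -0.057, "jaw": -0.7}, {"delta_pos": [0, 0, 0], "turn": 0, "jaw": -0.7}, {"delta_pos": [0, 0, 0], "turn": 0, "jaw": -0.7}, {"delta_pos": [0, 0, 0], "turn": 0, "jaw": -0.7}]'

```text
time: 6.05
tool_pos: [0.5306, 0.1748, 0.368]
tcp_rot: [0.177, -3.135, 0.001]
wrist_force: [0.2, -0.4, -0.7]
width: 0.293
grip_force: 49.6
```

```bash
python3 - <<'E'
from h import *
s=bot.read_state();p,K,W=cam("wrist");t=s['tool_pos'];print(t,s['wrist_force'],yawT())
print(totool(np.array([0.5313,.175])-t[:2])*1000)
print("tip exp",proj(K,W,[t[0],t[1],t[2]-.252]))
u0,v0=240,110
cv2.imwrite("pics/w4z.png",cv2.resize(p[v0:v0+150,u0:u0+180,::-1],None,fx=4,fy=4,interpolation=cv2.INTER_CUBIC))
E
```

```text
[0.53062792 0.17482572 0.36797243] [ 0.20180362 -0.41168353 -0.72178301] 1.683606197207073
[-6.87424217e-01  9.75193027e-02 -6.10512259e-04]
tip exp [319.77386006 216.28214827]
```

View pics/w4z.png

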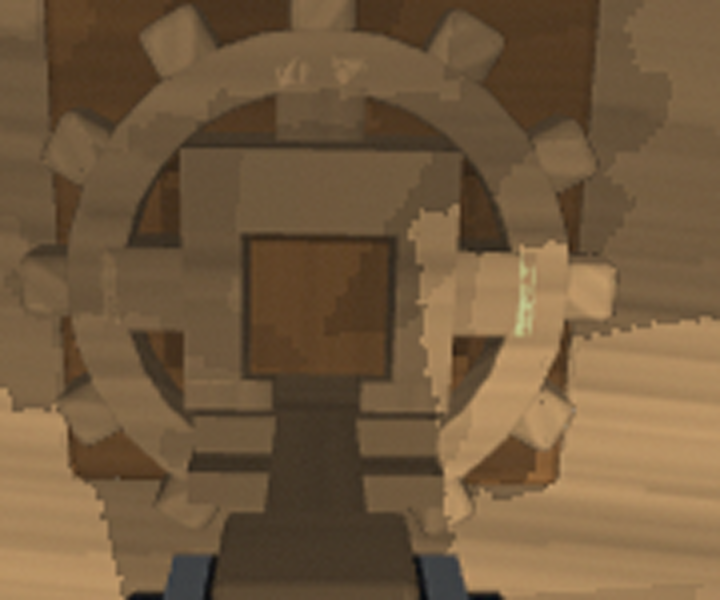

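The key hangs square over the slot: the post is at zoom x 243–393, its slot-side edge at y≈378, the hub edge at y≈412, and the shank is centred near x 316. Next, the x offset against the expected tip.

```bash
python3 - <<'E'
from h import *
p,K,W=load("wrist");s=bot.read_state();t=s['tool_pos']
f=lambda u,v:onz(K,W,240+(u+.5)/4-.5,110+(v+.5)/4-.5,.092)
for q in [(243,237),(393,237),(243,378),(393,378),(277,378),(360,378),(318,412),(318,395)]:
  print(q,(totool(f(*q)[:2]-t[:2])*1000).round(2)[:2])
g=p[110:260,240:420].mean(2);print(g[90:135,76:84].mean(1).round(0))
E
```

```text
(243, 237) [ 35.19 -16.8 ]
(393, 237) [35.22 15.68]
(243, 378) [  3.16 -17.4 ]
(393, 378) [ 3.2  16.39]
(277, 378) [ 3.17 -9.74]
(360, 378) [3.19 8.96]
(318, 412) [-4.93 -0.49]
(318, 395) [-0.85 -0.5 ]
[66. 68. 68. 63. 58. 57. 56. 56. 58. 56. 53. 50. 51. 54. 54. 53. 54. 53.
 52. 53. 53. 54. 53. 53. 53. 53. 53. 53. 53. 53. 53. 53. 53. 53. 53. 52.
 53. 54. 55. 56. 56. 54. 53. 54. 54.]
```

```bash
python3 - <<'E'
from h import *
p,K,W=load("wrist");t=np.array([0.53062792,0.17482572,0.36797243])
print(totool(onz(K,W,240+316/4,110+515/4,t[2]-.180)[:2]-t[:2])*1000)
g=p[:,:,:].mean(2)[225:310,312:326].mean(1);print(g.round(0))
u=np.arange(225,310);d=np.abs(np.diff(g))
for i in np.argsort(-d)[:6]:
  v=u[i]+.5; print(v,[ (totool(onz(K,W,319,v,t[2]-z)[:2]-t[:2])*1000)[0].round(1) for z in (.156,.18)])
E
```

```text
[ 1.25333166e+01 -7.27926587e-01  1.09713728e-02]
[53. 53. 53. 54. 54. 54. 53. 53. 54. 53. 53. 54. 54. 55. 56. 55. 54. 53.
 54. 54. 55. 56. 56. 56. 56. 55. 56. 56. 56. 55. 60. 66. 71. 72. 73. 73.
 73. 72. 74. 74. 74. 73. 77. 77. 79. 82. 87. 93. 94. 94. 94. 95. 95. 95.
 94. 93. 94. 95. 95. 95. 94. 92. 91. 90. 89. 91. 95. 95. 98. 98. 98. 98.
 98. 98. 89. 79. 81. 85. 86. 84. 80. 76. 77. 78. 80.]
299.5 [np.float64(-10.8), np.float64(-28.3)]
298.5 [np.float64(-10.2), np.float64(-27.5)]
271.5 [np.float64(5.6), np.float64(-8.7)]
255.5 [np.float64(14.5), np.float64(1.9)]
256.5 [np.float64(14.0), np.float64(1.2)]
254.5 [np.float64(15.1), np.float64(2.5)]
```

```bash
python3 - <<'E'
from h import *
p=cv2.imread("pics/w3.png");d=np.load('last_wrist.npz');K=d['K']
W0=d['W'];
# camera in tool frame from current pose
s=bot.read_state();T=np.eye(4);T[:3,:3]=R.from_rotvec(s["tcp_rot"]).as_matrix();T[:3,3]=s["tool_pos"];H=np.linalg.inv(T)@W0
cv2.imwrite("pics/w3z.png",cv2.resize(p[200:315,260:380],None,fx=5,fy=5,interpolation=cv2.INTER_CUBIC))
def tl(u,v,z): o=H[:3,3];r=H[:3,:3]@np.linalg.solve(K,[u,v,1.]);return ((o+r*(z-o[2])/r[2])*1000).round(1)
g=p.mean(2)
col=g[200:312,314:324].mean(1);dd=np.diff(col)
for i in np.argsort(-abs(dd))[:14]: v=200.5+i;print(v,dd[i].round(0),[tl(319,v,z)[0] for z in(.156,.18,.252)])
E
```

```text
255.5 37.0 [np.float64(15.0), np.float64(2.3), np.float64(-35.6)]
298.5 -26.0 [np.float64(-9.6), np.float64(-27.0), np.float64(-79.1)]
203.5 26.0 [np.float64(41.5), np.float64(33.9), np.float64(11.3)]
256.5 17.0 [np.float64(14.5), np.float64(1.7), np.float64(-36.6)]
254.5 -15.0 [np.float64(15.5), np.float64(3.0), np.float64(-34.7)]
307.5 13.0 [np.float64(-15.0), np.float64(-33.5), np.float64(-88.9)]
212.5 -13.0 [np.float64(37.1), np.float64(28.7), np.float64(3.6)]
299.5 -10.0 [np.float64(-10.2), np.float64(-27.7), np.float64(-80.2)]
204.5 9.0 [np.float64(41.0), np.float64(33.4), np.float64(10.4)]
303.5 8.0 [np.float64(-12.6), np.float64(-30.6), np.float64(-84.5)]
270.5 5.0 [np.float64(6.7), np.float64(-7.5), np.float64(-50.3)]
213.5 -5.0 [np.float64(36.6), np.float64(28.2), np.float64(2.7)]
309.5 -5.0 [np.float64(-16.3), np.float64(-35.0), np.float64(-91.1)]
297.5 5.0 [np.float64(-9.0), np.float64(-26.2), np.float64(-78.1)]
```

View pics/w3z.png

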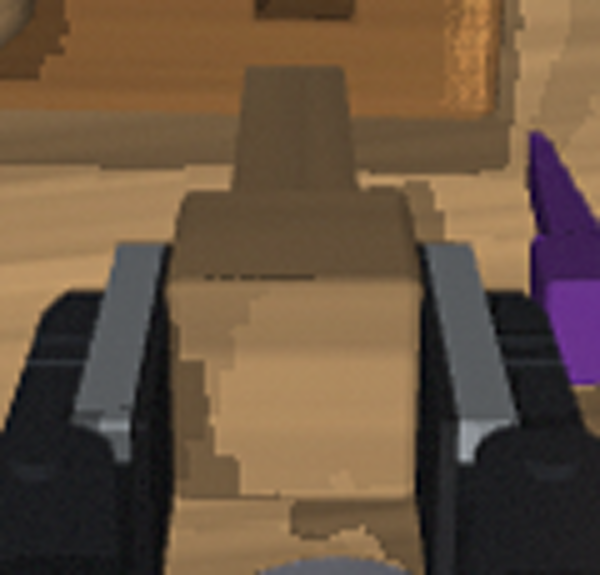

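The zoom shows the key upright in the pads, with its tip at about (296,68). Tip and head sit about +1.5–2 mm in tool x and the slot at about -0.6 mm, so I shift -2.1 mm and descend gently.

>>> drive_tool --increments '[{"delta_pos": [-2.1, -0.3, 0], "turn": 0, "jaw": -0.7}, {"delta_pos": [0, 0, 10], "turn": 0, "jaw": -0.7}, {"delta_pos": [0, 0, 8], "turn": 0, "jaw": -0.7}, {"delta_pos": [0, 0, 3], "turn": 0, "jaw": -0.7}, {"delta_pos": [0, 0, 3], "turn": 0, "jaw": -0.7}, {"delta_pos": [0, 0, 3], "turn": 0, "jaw": -0.7}, {"delta_pos": [0, 0, 0], "turn": 0, "jaw": -0.7}, {"delta_pos": [0, 0, 0], "turn": 0, "jaw": -0.7}]'

```text
time: 6.77
tool_pos: [0.533, 0.175, 0.342]
tcp_rot: [0.179, -3.136, 0.0]
wrist_force: [-0.3, -0.5, -0.5]
width: 0.29
grip_force: 49.6
```

>>> drive_tool --increments '[{"delta_pos": [0, 0, 2], "turn": 0, "jaw": -0.7}, {"delta_pos": [0, 0, 2], "turn": 0, "jaw": -0.7}, {"delta_pos": [0, 0, 2], "turn": 0, "jaw": -0.7}, {"delta_pos": [0, 0, 0], "turn": 0, "jaw": -0.7}, {"delta_pos": [0, 0, 0], "turn": 0, "jaw": -0.7}]'

```text
time: 7.18
tool_pos: [0.533, 0.175, 0.336]
tcp_rot: [0.179, -3.136, 0.0]
wrist_force: [-0.9, 1.0, -1.0]
width: 0.291
grip_force: 49.6
```

>>> drive_tool --increments '[{"delta_pos": [0, 0, 2], "turn": 0, "jaw": -0.7}, {"delta_pos": [0, 0, 2], "turn": 0, "jaw": -0.7}, {"delta_pos": [0, 0, 2], "turn": 0, "jaw": -0.7}, {"delta_pos": [0, 0, 2], "turn": 0, "jaw": -0.7}, {"delta_pos": [0, 0, 2], "turn": 0, "jaw": -0.7}, {"delta_pos": [0, 0, 0], "turn": 0, "jaw": -0.7}, {"delta_pos": [0, 0, 0], "turn": 0, "jaw": -0.7}]'

```text
time: 7.77
tool_pos: [0.5329, 0.1749, 0.3259]
tcp_rot: [0.179, -3.136, 0.0]
wrist_force: [-0.4, 0.5, 0.2]
width: 0.286
grip_force: 49.6
```

```bash
python3 - <<'E'
from h import *
p,K,W=cam("wrist");s=bot.read_state();print(s['wrist_force'],s['tool_pos'])
u0,v0=250,120
cv2.imwrite("pics/w5z.png",cv2.resize(p[v0:v0+140,u0:u0+150,::-1],None,fx=4,fy=4,interpolation=cv2.INTER_CUBIC))
E
```

```text
[ 0.09637656 -0.05307105 -0.55968766] [0.53301315 0.17496235 0.32609585]
```

View pics/w5z.png

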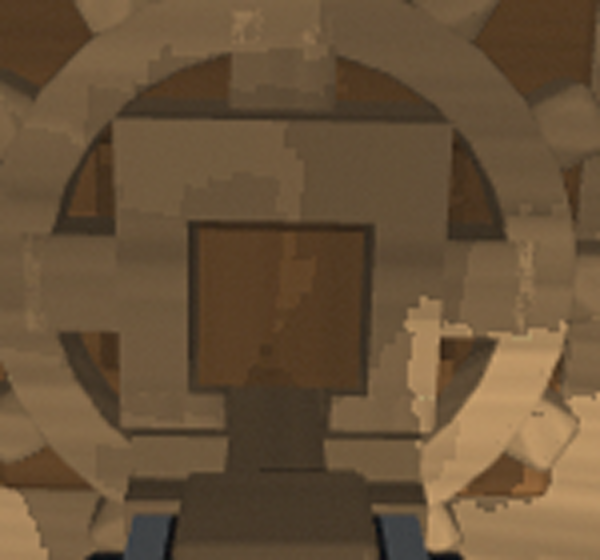

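The shank goes into the slot at about (278,430) in the zoom, centred, and there's no force yet. Continuing down.

>>> drive_tool --increments '[{"delta_pos": [0, 0, 2], "turn": 0, "jaw": -0.7}, {"delta_pos": [0, 0, 2], "turn": 0, "jaw": -0.7}, {"delta_pos": [0, 0, 2], "turn": 0, "jaw": -0.7}, {"delta_pos": [0, 0, 2], "turn": 0, "jaw": -0.7}, {"delta_pos": [0, 0, 2], "turn": 0, "jaw": -0.7}, {"delta_pos": [0, 0, 0], "turn": 0, "jaw": -0.7}, {"delta_pos": [0, 0, 0], "turn": 0, "jaw": -0.7}]'

```text
time: 8.4
tool_pos: [0.5329, 0.1749, 0.3159]
tcp_rot: [0.179, -3.136, 0.0]
wrist_force: [0.0, -0.6, -0.1]
width: 0.294
grip_force: 49.6
```

>>> drive_tool --increments '[{"delta_pos": [0, 0, 1], "turn": 0, "jaw": -0.7}, {"delta_pos": [0, 0, 1], "turn": 0, "jaw": -0.7}, {"delta_pos": [0, 0, 1], "turn": 0, "jaw": -0.7}, {"delta_pos": [0, 0, 0], "turn": 0, "jaw": -0.7}, {"delta_pos": [0, 0, 0], "turn": 0, "jaw": -0.7}]'

```text
time: 8.82
tool_pos: [0.533, 0.175, 0.3131]
tcp_rot: [0.179, -3.136, 0.0]
wrist_force: [0.6, -0.3, -0.1]
width: 0.29
grip_force: 49.6
```

>>> drive_tool --increments '[{"delta_pos": [0, 0, 1], "turn": 0, "jaw": -0.7}, {"delta_pos": [0, 0, 1], "turn": 0, "jaw": -0.7}, {"delta_pos": [0, 0, 1], "turn": 0, "jaw": -0.7}, {"delta_pos": [0, 0, 0], "turn": 0, "jaw": -0.7}, {"delta_pos": [0, 0, 0], "turn": 0, "jaw": -0.7}]'

```text
time: 9.23
tool_pos: [0.533, 0.1749, 0.31]
tcp_rot: [0.179, -3.136, 0.0]
wrist_force: [-0.4, -0.1, -0.2]
width: 0.295
grip_force: 49.6
```

>>> drive_tool --increments '[{"delta_pos": [0, 0, 1], "turn": 0, "jaw": -0.7}, {"delta_pos": [0, 0, 1], "turn": 0, "jaw": -0.7}, {"delta_pos": [0, 0, 0], "turn": 0, "jaw": -0.7}, {"delta_pos": [0, 0, 0], "turn": 0, "jaw": -0.7}]'

```text
time: 9.57
tool_pos: [0.533, 0.1749, 0.3081]
tcp_rot: [0.179, -3.136, 0.0]
wrist_force: [0.1, 0.4, -0.8]
width: 0.289
grip_force: 49.6
```

>>> drive_tool --increments '[{"delta_pos": [0, 0, 1], "turn": 0, "jaw": -0.7}, {"delta_pos": [0, 0, 1], "turn": 0, "jaw": -0.7}, {"delta_pos": [0, 0, 0], "turn": 0, "jaw": -0.7}, {"delta_pos": [0, 0, 0], "turn": 0, "jaw": -0.7}]'

```text
time: 9.9
tool_pos: [0.533, 0.1749, 0.3061]
tcp_rot: [0.179, -3.136, 0.0]
wrist_force: [0.7, -1.0, -1.2]
width: 0.293
grip_force: 49.6
```

>>> drive_tool --increments '[{"delta_pos": [0, 0, 1], "turn": 0, "jaw": -0.7}, {"delta_pos": [0, 0, 1], "turn": 0, "jaw": -0.7}, {"delta_pos": [0, 0, 0], "turn": 0, "jaw": -0.7}, {"delta_pos": [0, 0, 0], "turn": 0, "jaw": -0.7}]'

```text
time: 10.23
tool_pos: [0.533, 0.1749, 0.304]
tcp_rot: [0.179, -3.136, 0.0]
wrist_force: [0.5, 0.1, 0.4]
width: 0.291
grip_force: 49.6
```

Depth is about 40 mm and it's still free.

>>> drive_tool --increments '[{"delta_pos": [0, 0, 1], "turn": 0, "jaw": -0.7}, {"delta_pos": [0, 0, 1], "turn": 0, "jaw": -0.7}, {"delta_pos": [0, 0, 0], "turn": 0, "jaw": -0.7}, {"delta_pos": [0, 0, 0], "turn": 0, "jaw": -0.7}]'

```text
time: 10.57
tool_pos: [0.533, 0.175, 0.302]
tcp_rot: [0.179, -3.136, 0.0]
wrist_force: [0.3, -0.0, -0.3]
width: 0.29
grip_force: 49.6
```

>>> drive_tool --increments '[{"delta_pos": [0, 0, 1], "turn": 0, "jaw": -0.7}, {"delta_pos": [0, 0, 1], "turn": 0, "jaw": -0.7}, {"delta_pos": [0, 0, 0], "turn": 0, "jaw": -0.7}, {"delta_pos": [0, 0, 0], "turn": 0, "jaw": -0.7}]'

```text
time: 10.9
tool_pos: [0.533, 0.1749, 0.3001]
tcp_rot: [0.179, -3.136, 0.0]
wrist_force: [-0.1, -0.1, -0.3]
width: 0.293
grip_force: 49.6
```

>>> drive_tool --increments '[{"delta_pos": [0, 0, 1], "turn": 0, "jaw": -0.7}, {"delta_pos": [0, 0, 1], "turn": 0, "jaw": -0.7}, {"delta_pos": [0, 0, 0], "turn": 0, "jaw": -0.7}, {"delta_pos": [0, 0, 0], "turn": 0, "jaw": -0.7}]'

```text
time: 11.23
tool_pos: [0.533, 0.1749, 0.2981]
tcp_rot: [0.179, -3.136, 0.0]
wrist_force: [-0.1, -0.1, -0.6]
width: 0.289
grip_force: 49.6
```

>>> drive_tool --increments '[{"delta_pos": [0, 0, 1], "turn": 0, "jaw": -0.7}, {"delta_pos": [0, 0, 1], "turn": 0, "jaw": -0.7}, {"delta_pos": [0, 0, 0], "turn": 0, "jaw": -0.7}, {"delta_pos": [0, 0, 0], "turn": 0, "jaw": -0.7}]'

```text
time: 11.57
tool_pos: [0.533, 0.175, 0.2962]
tcp_rot: [0.179, -3.136, -0.0]
wrist_force: [-1.0, 0.1, 0.0]
width: 0.295
grip_force: 49.8
```

>>> drive_tool --increments '[{"delta_pos": [0, 0, 1], "turn": 0, "jaw": -0.7}, {"delta_pos": [0, 0, 1], "turn": 0, "jaw": -0.7}, {"delta_pos": [0, 0, 0], "turn": 0, "jaw": -0.7}, {"delta_pos": [0, 0, 0], "turn": 0, "jaw": -0.7}]'

```text
time: 11.9
tool_pos: [0.533, 0.175, 0.2947]
tcp_rot: [-0.179, 3.136, 0.0]
wrist_force: [-3.2, -0.8, 4.4]
width: 0.288
grip_force: 50.3
```

>>> drive_tool --increments '[{"delta_pos": [0, 0, 1], "turn": 0, "jaw": -0.7}, {"delta_pos": [0, 0, 1], "turn": 0, "jaw": -0.7}, {"delta_pos": [0, 0, 0], "turn": 0, "jaw": -0.7}, {"delta_pos": [0, 0, 0], "turn": 0, "jaw": -0.7}]'

```text
time: 12.23
tool_pos: [0.5331, 0.1751, 0.2934]
tcp_rot: [-0.179, 3.136, 0.0]
wrist_force: [-4.5, -0.1, 8.7]
width: 0.292
grip_force: 50.8
```

Contact at about 48 mm deep. The tool is being pushed towards -x, so I relieve that sideways load first.

>>> drive_tool --increments '[{"delta_pos": [0.5, 0, 0], "turn": 0, "jaw": -0.7}, {"delta_pos": [0.3, 0, 0], "turn": 0, "jaw": -0.7}, {"delta_pos": [0, 0, 0], "turn": 0, "jaw": -0.7}, {"delta_pos": [0, 0, 0], "turn": 0, "jaw": -0.7}]'

```text
time: 12.57
tool_pos: [0.5327, 0.175, 0.2934]
tcp_rot: [-0.179, 3.135, 0.001]
wrist_force: [-1.6, -0.3, 7.1]
width: 0.291
grip_force: 50.6
```

```bash
python3 - <<'E'
from h import *
s=bot.read_state();print(s['wrist_force'],s['torque'],s['tool_pos'])
E
```

```text
[-1.62063612 -0.32306323  7.13137727] [-0.08567554  0.40507251 -0.11475171] [0.53272252 0.17499455 0.29339294]
```

>>> drive_tool --increments '[{"delta_pos": [0, 0, 0], "turn": 0, "jaw": -0.2}, {"delta_pos": [0, 0, 0], "turn": 0, "jaw": 0.1}, {"delta_pos": [0, 0, 0], "turn": 0, "jaw": 0.1}, {"delta_pos": [0, 0, 0], "turn": 0, "jaw": 0.1}, {"delta_pos": [0, 0, -5], "turn": 0, "jaw": 0.1}, {"delta_pos": [0, 0, -15], "turn": 0, "jaw": 0.1}, {"delta_pos": [0, 0, -20], "turn": 0, "jaw": 0.1}, {"delta_pos": [0, 0, -5], "turn": 0, "jaw": 0.1}]'

```text
time: 13.23
tool_pos: [0.5333, 0.1752, 0.3403]
tcp_rot: [-0.179, 3.132, 0.002]
wrist_force: [-0.6, 0.2, 1.1]
width: 0.552
grip_force: 0.0
```

>>> drive_tool --increments '[{"delta_pos": [0, 0, 0], "turn": 0, "jaw": -0.5}, {"delta_pos": [0, 0, 0], "turn": 0, "jaw": -1}, {"delta_pos": [0, 0, 0], "turn": 0, "jaw": -1}, {"delta_pos": [0, 0, 0], "turn": 0, "jaw": -1}, {"delta_pos": [0, 0, 0], "turn": 0, "jaw": -1}, {"delta_pos": [0, 0, 0], "turn": 0, "jaw": -1}]' --grip_force 40

```text
time: 13.73
tool_pos: [0.5319, 0.1748, 0.3363]
tcp_rot: [0.179, -3.135, 0.001]
wrist_force: [-0.1, -0.4, -0.0]
width: -0.0
grip_force: 0.0
```

```bash
python3 - <<'E'
from h import *
s=bot.read_state();p,K,W=cam("wrist");print(s['tool_pos'],s['wrist_force'],s['width'])
cv2.imwrite("pics/w6.png",p[100:400,120:520,::-1])
E
```

```text
[0.5319445  0.17480724 0.33626268] [-0.13223694 -0.42963839 -0.02237912] -0.0001648206510661946
```

View pics/w6.png

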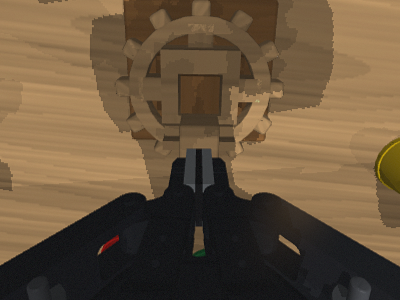

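I've now viewed 11 pictures, one over the limit of 10, so I'll view no more. The last shows closed fingers over the slot, hiding the key head. I'll press by force from here, expecting contact at TCP z ≈ 0.310.

>>> drive_tool --increments '[{"delta_pos": [0.8, 0, 8], "turn": 0, "jaw": -1}, {"delta_pos": [0, 0, 6], "turn": 0, "jaw": -1}, {"delta_pos": [0, 0, 4], "turn": 0, "jaw": -1}, {"delta_pos": [0, 0, 2], "turn": 0, "jaw": -1}, {"delta_pos": [0, 0, 2], "turn": 0, "jaw": -1}, {"delta_pos": [0, 0, 0], "turn": 0, "jaw": -1}, {"delta_pos": [0, 0, 0], "turn": 0, "jaw": -1}]'

```text
time: 14.37
tool_pos: [0.5315, 0.1748, 0.3151]
tcp_rot: [0.179, -3.136, 0.0]
wrist_force: [-0.6, -0.4, 1.0]
width: 0.004
grip_force: 0.0
```

>>> drive_tool --increments '[{"delta_pos": [0, 0, 1], "turn": 0, "jaw": -1}, {"delta_pos": [0, 0, 1], "turn": 0, "jaw": -1}, {"delta_pos": [0, 0, 0], "turn": 0, "jaw": -1}, {"delta_pos": [0, 0, 0], "turn": 0, "jaw": -1}]'

```text
time: 14.7
tool_pos: [0.5315, 0.1748, 0.3133]
tcp_rot: [-0.179, 3.136, 0.0]
wrist_force: [-0.3, 0.5, -0.1]
width: 0.0
grip_force: 0.0
```

>>> drive_tool --increments '[{"delta_pos": [0, 0, 1], "turn": 0, "jaw": -1}, {"delta_pos": [0, 0, 1], "turn": 0, "jaw": -1}, {"delta_pos": [0, 0, 0], "turn": 0, "jaw": -1}, {"delta_pos": [0, 0, 0], "turn": 0, "jaw": -1}]'

```text
time: 15.03
tool_pos: [0.5314, 0.1748, 0.3111]
tcp_rot: [0.179, -3.136, 0.0]
wrist_force: [-0.5, -0.4, 0.1]
width: 0.001
grip_force: 0.0
```

>>> drive_tool --increments '[{"delta_pos": [0, 0, 1], "turn": 0, "jaw": -1}, {"delta_pos": [0, 0, 1], "turn": 0, "jaw": -1}, {"delta_pos": [0, 0, 0], "turn": 0, "jaw": -1}, {"delta_pos": [0, 0, 0], "turn": 0, "jaw": -1}]'

```text
time: 15.37
tool_pos: [0.5315, 0.1749, 0.3105]
tcp_rot: [-0.179, 3.136, 0.0]
wrist_force: [-3.2, 0.7, 6.7]
width: 0.0
grip_force: 3.5
```

>>> drive_tool --increments '[{"delta_pos": [0, 0, 1], "turn": 0, "jaw": -1}, {"delta_pos": [0, 0, 0.5], "turn": 0, "jaw": -1}, {"delta_pos": [0, 0, 0], "turn": 0, "jaw": -1}, {"delta_pos": [0, 0, 0], "turn": 0, "jaw": -1}]'

```text
time: 15.7
tool_pos: [0.5316, 0.175, 0.3098]
tcp_rot: [-0.179, 3.136, 0.001]
wrist_force: [-4.4, -0.2, 10.9]
width: 0.001
grip_force: 5.6
```

>>> drive_tool --increments '[{"delta_pos": [0, 0, 1], "turn": 0, "jaw": -1}, {"delta_pos": [0, 0, 0.5], "turn": 0, "jaw": -1}, {"delta_pos": [0, 0, 0], "turn": 0, "jaw": -1}, {"delta_pos": [0, 0, 0], "turn": 0, "jaw": -1}]'

```text
time: 16.03
tool_pos: [0.5317, 0.175, 0.3091]
tcp_rot: [-0.179, 3.135, 0.001]
wrist_force: [-5.8, 0.1, 14.3]
width: -0.004
grip_force: 7.3
```

Contact held at 14 N, with about 6 N of sideways drag. I'll ease the sideways part, then settle at 15 N.

>>> drive_tool --increments '[{"delta_pos": [0.5, 0, 0], "turn": 0, "jaw": -1}, {"delta_pos": [0.5, 0, 0], "turn": 0, "jaw": -1}, {"delta_pos": [0, 0, 0], "turn": 0, "jaw": -1}, {"delta_pos": [0, 0, 0], "turn": 0, "jaw": -1}]'

```text
time: 16.37
tool_pos: [0.5311, 0.175, 0.3091]
tcp_rot: [-0.179, 3.134, 0.001]
wrist_force: [-2.7, -1.1, 13.0]
width: 0.001
grip_force: 6.3
```

>>> drive_tool --increments '[{"delta_pos": [0.3, 0, 0.3], "turn": 0, "jaw": -1}, {"delta_pos": [0, 0, 0], "turn": 0, "jaw": -1}, {"delta_pos": [0, 0, 0], "turn": 0, "jaw": -1}]'

```text
time: 16.62
tool_pos: [0.531, 0.1749, 0.3091]
tcp_rot: [-0.179, 3.133, 0.001]
wrist_force: [-3.3, -1.1, 13.7]
width: -0.002
grip_force: 6.8
```

>>> drive_tool --increments '[{"delta_pos": [0.2, 0, 0.4], "turn": 0, "jaw": -1}, {"delta_pos": [0, 0, 0.2], "turn": 0, "jaw": -1}, {"delta_pos": [0, 0, 0], "turn": 0, "jaw": -1}, {"delta_pos": [0, 0, 0], "turn": 0, "jaw": -1}]'

```text
time: 16.95
tool_pos: [0.531, 0.175, 0.3091]
tcp_rot: [-0.179, 3.132, 0.001]
wrist_force: [-4.0, -1.2, 15.0]
width: 0.002
grip_force: 7.9
```

>>> drive_tool --increments '[{"delta_pos": [0.3, 0, 0.1], "turn": 0, "jaw": -1}, {"delta_pos": [0, 0, 0], "turn": 0, "jaw": -1}, {"delta_pos": [0, 0, 0], "turn": 0, "jaw": -1}]'

```text
time: 17.2
tool_pos: [0.5308, 0.1749, 0.3091]
tcp_rot: [-0.179, 3.132, 0.002]
wrist_force: [-3.8, -2.1, 15.5]
width: 0.001
grip_force: 7.8
```

It sits tight: 15.5 N with no further movement. Now to lift off and check without viewing.

>>> drive_tool --increments '[{"delta_pos": [0, 0, -2], "turn": 0, "jaw": -1}, {"delta_pos": [0, 0, -3], "turn": 0, "jaw": -1}, {"delta_pos": [0, 0, -5], "turn": 0, "jaw": -1}, {"delta_pos": [0, 0, 0], "turn": 0, "jaw": -1}, {"delta_pos": [0, 0, 0], "turn": 0, "jaw": -1}]'

```text
time: 17.62
tool_pos: [0.5297, 0.1746, 0.3151]
tcp_rot: [-0.179, 3.136, -0.0]
wrist_force: [-0.9, -0.2, -0.7]
width: 0.006
grip_force: 0.0
```

>>> drive_tool --increments '[{"delta_pos": [0, 0, 3], "turn": 0, "jaw": -1}, {"delta_pos": [0, 0, 2], "turn": 0, "jaw": -1}, {"delta_pos": [0, 0, 2], "turn": 0, "jaw": -1}, {"delta_pos": [0, 0, 1], "turn": 0, "jaw": -1}, {"delta_pos": [0, 0, 0], "turn": 0, "jaw": -1}, {"delta_pos": [0, 0, 0], "turn": 0, "jaw": -1}]'

```text
time: 18.12
tool_pos: [0.5296, 0.1746, 0.3089]
tcp_rot: [0.179, -3.136, 0.0]
wrist_force: [-5.0, -0.5, 11.9]
width: -0.002
grip_force: 6.2
```

>>> drive_tool --increments '[{"delta_pos": [0.6, 0, 0.5], "turn": 0, "jaw": -1}, {"delta_pos": [0.6, 0, 0.4], "turn": 0, "jaw": -1}, {"delta_pos": [0, 0, 0], "turn": 0, "jaw": -1}, {"delta_pos": [0, 0, 0], "turn": 0, "jaw": -1}]'

```text
time: 18.45
tool_pos: [0.5291, 0.1745, 0.3089]
tcp_rot: [-0.179, 3.134, 0.0]
wrist_force: [-4.4, -1.0, 15.0]
width: 0.003
grip_force: 7.0
```

>>> drive_tool --increments '[{"delta_pos": [0.5, 0, 0.5], "turn": 0, "jaw": -1}, {"delta_pos": [0.4, 0, 0.4], "turn": 0, "jaw": -1}, {"delta_pos": [0, 0, 0], "turn": 0, "jaw": -1}, {"delta_pos": [0, 0, 0], "turn": 0, "jaw": -1}]'

```text
time: 18.78
tool_pos: [0.5287, 0.1745, 0.3087]
tcp_rot: [-0.179, 3.132, 0.001]
wrist_force: [-3.6, -1.0, 16.3]
width: -0.001
grip_force: 8.0
```

>>> drive_tool --increments '[{"delta_pos": [0, 0, -2], "turn": 0, "jaw": -1}, {"delta_pos": [0, 0, -3], "turn": 0, "jaw": -1}, {"delta_pos": [0, 0, -10], "turn": 0, "jaw": -1}, {"delta_pos": [0, 0, -25], "turn": 0, "jaw": -1}, {"delta_pos": [0, 0, -30], "turn": 0, "jaw": -1}, {"delta_pos": [0, 0, -20], "turn": 0, "jaw": -1}, {"delta_pos": [0, 0, 0], "turn": 0, "jaw": -1}, {"delta_pos": [0, 0, 0], "turn": 0, "jaw": -1}]'

```text
time: 19.45
tool_pos: [0.528, 0.1745, 0.3971]
tcp_rot: [-0.179, 3.133, 0.001]
wrist_force: [-1.0, 0.3, 0.1]
width: 0.001
grip_force: 0.0
```

```bash
python3 - <<'E'
from h import *
s=bot.read_state();print(s['time'],s['tool_pos'],s['wrist_force'],s['grip_force'])
print(bot.finish_job())
E
```

```text
19.45 [0.52800909 0.17449017 0.39714537] [-1.02289304  0.30516598  0.13928957] 0.0
the job is handed in; nothing more can be done
None
```

The key is in the slot, let go of and handed in at 19.5 s; it sat tight under a press of about 16 N. `finish_job` gave no verdict, I couldn't measure the hold left on the post or see the key after the last press, and I viewed 11 pictures against the limit of 10.

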